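# Blow out the bottle-top dispenser into the beaker

## Task

Swing the dispenser's spout round until its nozzle is over the middle of the beaker. Then press the blue plunger knob gently down to its soft first stop, wait there for about a second, press on to the stiffer second stop without forcing it, hold briefly and let the plunger come all the way up again. Leave the nozzle over the beaker, and the beaker and the label roll where they stand.

Things in the scene. Friction and masses are not known exactly. Their poses are not given: they have to be found in the camera images.
- dispenser: Bottle-top dispenser, fixed to the table: black foot (96 mm across), amber bottle (80 mm across, to 104 mm height), white screw collar, clear barrel, knurled aluminium volume sleeve (36 mm across), orange collar, and a blue plunger knob on top. Origin: centre of the foot's underside, on the upright axis shared by bottle, barrel, plunger and the spout's swivel; z up, -x is the middle of the spout's swing.
- knob_nominal (a point): Point on the dispenser's axis 215 mm above the table: where the centre of the blue knob's flat top would be at the middle volume setting. It does not move with the knob. The sleeve is screwed in or out by an unknown amount, so the real top of the resting knob is up to 8 mm higher or lower: find it by touch. The knob is 42 mm across and 16 mm high, and is pressed straight down anywhere near the middle of its top.
- plunger (a joint): Travel of the plunger to its first stop, m, down positive: 0 up at rest, 0.012 at the first stop. A light spring: it takes about 3 N to start and about 6 N to reach the first stop; there the resistance rises sharply.
- blow_stage (a joint): Further travel of plunger and orange collar together beyond the first stop, m, down positive: 0 at rest, 0.005 at the second stop. Starts to move at about 9 N, reaches the second stop at about 14 N, where it goes solid; more than 22 N on the plunger would damage it. Both springs return by themselves when the knob is let go.
- spout (a joint): Swing of the spout about the dispenser's axis, rad: 0 points along the dispenser's -x (roughly to the robot), positive swings it anticlockwise seen from above; limits -1.4 and 1.4. Light friction; it stays where it is left.
- nozzle_tip (a point): Lower tip of the white nozzle at the end of the spout: 112 mm from the dispenser's axis and 95 mm above the table. The spout is a level steel tube 10 mm thick, its centre line 138 mm above the table, free to be taken from above between 70 and 100 mm from the axis (nearer in, the knob is in the way of a wide gripper); its outer end bends straight down to the nozzle.
- beaker: Clear beaker standing open and loose on the table, 53 mm across, 66 mm high; origin at the centre of its underside, z up. It stands about 112 mm from the dispenser's axis, to the left or the right of the spout.
- label_roll: Roll of labels lying flat and loose on the table on the spout's other side, 64 mm across, 30 mm high; origin at the centre of its underside. To be left alone.
Mind the look-alikes: they are no part of the job. There is more than one size of the dispenser; the job needs the largest.

How it is judged:
On the way, in this order (a step that is already met when the one before it is completed fails the run):
1. the nozzle is over the beaker, within 12 mm of its middle (horizontal distance between nozzle_tip and beaker below 0.012 m), for 0.2 s.
2. the plunger waits at its first stop for half a second, the blow-out travel not begun (less than 1.2 mm) (value of joint plunger above 0.0108 m and value of joint blow_stage below 0.0012 m), for 0.5 s.
3. the plunger is pressed on to its second stop (blow-out travel over 4 mm) (value of joint plunger above 0.0108 m and value of joint blow_stage above 0.004 m), for 0.2 s.
At the end, for the whole second after the job is handed in: The plunger is fully up (within 1 mm) after its stroke, the nozzle is within 12 mm of the middle of the beaker seen from above, and the beaker stands upright; beaker and label roll are within 15 mm of where they stood (value of joint plunger below 0.001 m and value of joint blow_stage below 0.0005 m and horizontal distance between nozzle_tip and beaker below 0.012 m and angle between beaker's own z axis and vertical below 0.1 rad and distance of each of beaker, label_roll from where it was at the start of the episode below 0.015 m); the robot touches nothing.
It fails at once if the plunger is forced: more than 22 N on it (contact force between plunger and anything else above 22 N).
It fails at once if the plunger is pressed (over 6 mm) while the nozzle is not over the beaker (over 15 mm off) (value of joint plunger above 0.006 m and horizontal distance between nozzle_tip and beaker above 0.015 m).
It fails at once if the beaker is pushed away or tipped (distance of beaker from where it was at the start of the episode above 0.02 m or angle between beaker's own z axis and vertical above 0.3 rad).
It fails at once if the label roll is pushed away (distance of label_roll from where it was at the start of the episode above 0.02 m).
It also fails if it takes over 59 s, if anything falls off the work surface, if the arm or the gripper's body presses on something with over 40 N, if the wrist force passes 120 N, or if a joint passes its speed limit or range.

## Robot

A 6-joint arm with a two-finger parallel gripper is mounted at the origin on a cart in front of the work surface, level with it; the furniture and walls round the work are solid. World frame = base frame: x ahead of the robot, y to its left, z up, the work surface at z = 0. Lengths are in m, angles in rad, forces in N, time in s.
With the tool pointing down it reaches from about 0.425 to 0.95 m from the base axis. Payload 14.7 kg.
Tool frame: the origin (TCP) lies midway between the tips of the shut fingers; the grasp point (between the pads) lies 19 mm behind it; z points along the fingers, y is the line along which they close (so a half turn about z gives the same grasp; the last joint's range is limited). The gripper opens to 85 mm and grips with 20 to 120 N. Pads are 22 mm wide; open, the fingers measure 114 mm over their backs; the gripper's body (76 mm by 85 mm) begins 54 mm behind the grasp point. The pads swing forward as they close: fully open they stand 13 mm farther back than shut.
Start: joints at [1.18, 0.48, 1.596, -0, 1.065, -0.047], TCP at [0.219, 0.612, 0.231] pointing down, gripper open.
Joint ranges: [-2.75, 2.75], [-0.82, 2.05], [0.23, 2.67], [-1.56, 4.7], [0.09, 2.69], [-2.92, 2.92]. Speed limits (rad/s): [1.89, 1.89, 2.39, 3.01, 3.01, 3.01].

## Interface

Orientations are given as a unit quaternion [w, x, y, z].
In Python, from cell import sensors, vision, close_job gives the robot as it stands.
- The arm moves only by the tool step_arm, never from a script. Its argument "series" is a list of rows, each an object of numbers: "gripper": the finger opening in m, from 0 to 0.0854; "x", "y", "z": the shift along the tool's x, y, z in m; "yaw": the turn about the tool's z in degrees. In form: [{"gripper": .., "x": .., "y": .., "z": .., "yaw": ..}, ...]. A call has 1 to 12 rows; each row is the pose to reach, as a shift and turn from the pose commanded when the call began, along the tool's axes at that moment; what a row does not reach only later rows make up. A row lasts 1/12 s, in which the tool goes at most 41.7 mm and 7.16 degrees, less where a joint would pass 70% of its speed; a pose out of reach is approached as far as the arm can. A call with a gripper value outside its range is refused whole. The fingers move at their own pace and stop on an object; "grip_force" is the grip in N (left out, the last holds). Time passes only in rows, so rows that repeat a pose let the fingers close. It gives the time, the measured TCP pose, the force, the opening and the grip force at its end, in the units of the state.
- sensors.get_obs(): the state, without advancing time (a new reading comes with each control period).
- vision.capture(name): name is "scene" or "top"; returns a dict with "img" (400x640x3 uint8, blue, green, red), "intrinsics" (3x3 intrinsics, pixels), "extrinsics" (4x4, takes a point from camera to world coordinates). Camera axes: x right, y up, looking along -z (the intrinsics and any distortion apply to the point x, -y, -z); pixel columns grow to the right and rows downward; lengths in m; the calibration is good to about 2 mm. A picture is of the moment at which its call begins. There is no depth.
- close_job(): hands the job in; it is judged then, once.
The state is a dict: "time": time; "q": joint angles; "qd": joint speeds; "joint_efforts": joint torques, N m; "eef_pos": TCP position; "orientation": TCP orientation; "wrist_force": force on the tool from outside, world axes, zero at the start; "wrist_torque": the same for the moment, N m; "gripper_width": finger opening in m; "finger_force": force on a finger pad.
Only numpy, scipy, OpenCV 4.12 (cv2) and the standard library are available. Lean on these libraries where they do the work, as an engineer would, in place of code of your own. Each camera call takes 0.05 s, during which the arm holds its last target. There are 200 camera calls.

## Working session

There is one attempt and no reset: what is moved stays moved. The work goes in short steps, Python scripts to look and compute and a tool call to move; the robot and the scene stay as the last step left them, time stands still between calls to the robot, and variables do not carry over. Pictures are saved under pics/ and viewed, at most 10 in all, crops included, and the job is handed in when it is done.

Besides the shell and the picture viewer there is one more tool, called after "Request:" as name([rows], argument=value, ...), one row to a line, values as JSON. step_arm: Moves the arm, as the interface text tells. Its arguments: {"type":"object","properties":{"series":{"type":"array","items":{"type":"object","properties":{"gripper":{"type":"number"},"x":{"type":"number"},"y":{"type":"number"},"z":{"type":"number"},"yaw":{"type":"number"}}}},"grip_force":{"type":"number"}},"required":["series"]}

```bash
mkdir -p pics; ls; python3 - <<'E'
from cell import sensors, vision
import cv2,numpy as np
o=sensors.get_obs(); print({k:np.round(v,3).tolist() for k,v in o.items()})
for n in("scene","top"):
    c=vision.capture(n); cv2.imwrite(f"pics/{n}0.png",c["img"]); np.savez(f"{n}0.npz",**c); print({k:np.round(v,4).tolist() for k,v in c.items() if k!="img"})
E
```

```text
pics
{'time': 0.0, 'q': [1.18, 0.481, 1.597, -0.0, 1.065, -0.047], 'qd': [-0.001, -0.0, -0.001, 0.0, 0.0, 0.001], 'joint_efforts': [0.001, -95.065, -43.02, -0.0, 0.012, 0.0], 'eef_pos': [0.219, 0.612, 0.231], 'orientation': [-0.0, 0.171, 0.985, -0.001], 'wrist_force': [-0.011, -0.381, 0.186], 'wrist_torque': [0.031, 0.031, 0.006], 'finger_force': 0.0, 'gripper_width': 0.085}
{'intrinsics': [[459.4654, 0.0, 321.6985], [0.0, 459.4654, 199.8949], [0.0, 0.0, 1.0]], 'extrinsics': [[0.5427, 0.6126, -0.5746, 0.0654], [-0.8398, 0.4071, -0.3591, -0.288], [0.0139, 0.6774, 0.7354, 0.7958], [0.0, 0.0, 0.0, 1.0]]}
{'intrinsics': [[439.8911, 0.0, 315.9924], [0.0, 439.8911, 201.9023], [0.0, 0.0, 1.0]], 'extrinsics': [[0.0056, 0.9797, -0.2002, 0.393], [-1.0, 0.005, -0.0035, 0.0066], [-0.0025, 0.2002, 0.9798, 1.0078], [0.0, 0.0, 0.0, 1.0]]}
```

View pics/scene0.png

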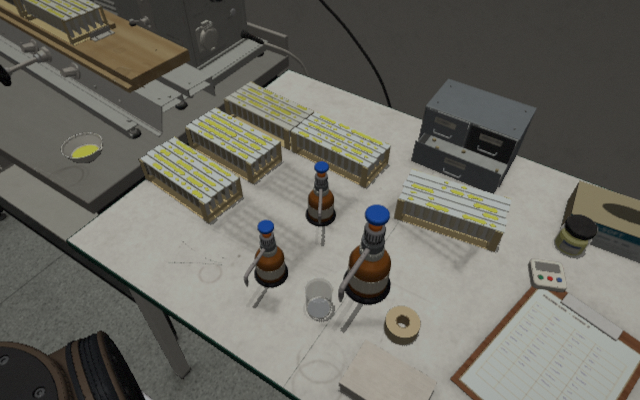

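View pics/top0.png

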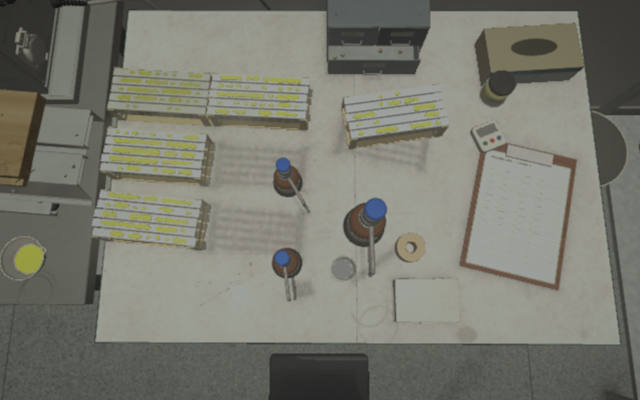

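The largest dispenser has its knob at scene (377,215) and top (375,209). The beaker is at scene (319,300) and top (343,268), to its left. The label roll is at top (410,247).

```bash
cat > h.py <<'E'
import numpy as np,cv2
def load(n): return dict(np.load(n))
def ray(c,u,v):
    K=c["intrinsics"];E=c["extrinsics"]
    d=E[:3,:3]@np.array([(u-K[0,2])/K[0,0],-(v-K[1,2])/K[1,1],-1]); return E[:3,3],d
def onz(c,u,v,z):
    o,d=ray(c,u,v); return o+d*(z-o[2])/d[2]
def tri(a,ua,b,ub):
    o1,d1=ray(a,*ua);o2,d2=ray(b,*ub)
    s,t=np.linalg.lstsq(np.c_[d1,-d2],o2-o1,rcond=None)[0]
    return (o1+s*d1+o2+t*d2)/2, np.linalg.norm(o1+s*d1-o2-t*d2)
def blue(c,box):
    x0,y0,x1,y1=box
    h=cv2.cvtColor(c["img"],cv2.COLOR_BGR2HSV)[y0:y1,x0:x1]
    m=cv2.inRange(h,(105,150,60),(125,255,255)); ys,xs=np.nonzero(m)
    return (xs.mean()+x0,ys.mean()+y0),(xs.min()+x0,xs.max()+x0,ys.min()+y0,ys.max()+y0)
E
python3 - <<'E'
from h import *
s=load("scene0.npz");t=load("top0.npz")
bs=blue(s,(350,195,405,240));bt=blue(t,(355,190,395,225));print(bs,bt)
print("knob",tri(s,bs[0],t,bt[0]), onz(t,*bt[0],.21))
a=cv2.resize(s["img"][240:350,280:430],None,fx=5,fy=5,interpolation=2)
b=cv2.resize(t["img"][190:290,320:440],None,fx=6,fy=6,interpolation=2)
cv2.imwrite("pics/a.png",a);cv2.imwrite("pics/b.png",b)
E
```

```text
h.py:16: RuntimeWarning: Mean of empty slice.
  return (xs.mean()+x0,ys.mean()+y0),(xs.min()+x0,xs.max()+x0,ys.min()+y0,ys.max()+y0)
  ret = ret.dtype.type(ret / rcount)
Traceback (most recent call last):
  File "h.py", line 16, in blue
    return (xs.mean()+x0,ys.mean()+y0),(xs.min()+x0,xs.max()+x0,ys.min()+y0,ys.max()+y0)
                                        ~~~~~~^^
ValueError: zero-size array to reduction operation minimum which has no identity
```

```bash
sed -i 's/(105,150,60),(125,255,255)/(100,120,40),(130,255,255)/' h.py
python3 - <<'E'
from h import *
s=load("scene0.npz");t=load("top0.npz")
a=cv2.resize(s["img"][240:350,280:430],None,fx=5,fy=5,interpolation=2)
b=cv2.resize(t["img"][190:290,320:440],None,fx=6,fy=6,interpolation=2)
cv2.imwrite("pics/a.png",a);cv2.imwrite("pics/b.png",b)
print(s["img"][215,377],cv2.cvtColor(s["img"],cv2.COLOR_BGR2HSV)[215,377],cv2.cvtColor(t["img"],cv2.COLOR_BGR2HSV)[209,375])
bs=blue(s,(350,195,405,240));bt=blue(t,(355,190,395,225));print(bs,bt)
print("knob",tri(s,bs[0],t,bt[0]), onz(t,*bt[0],.21))
E
```

```text
[139  67  25] [109 209 139] [110 136 143]
((np.float64(377.00511508951405), np.float64(214.84143222506395)), (np.int64(366), np.int64(388), np.int64(205), np.int64(225))) ((np.float64(375.1564417177914), np.float64(208.61656441717793)), (np.int64(365), np.int64(385), np.int64(199), np.int64(218)))
knob (array([ 0.54335769, -0.09931961,  0.21312762]), np.float64(6.479537225649667e-05)) [ 0.54392936 -0.09970987  0.21      ]
```

View pics/a.png

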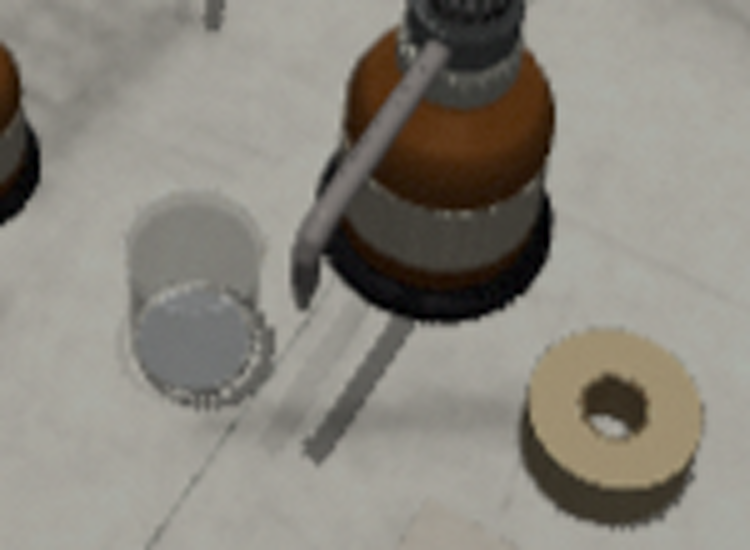

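View pics/b.png

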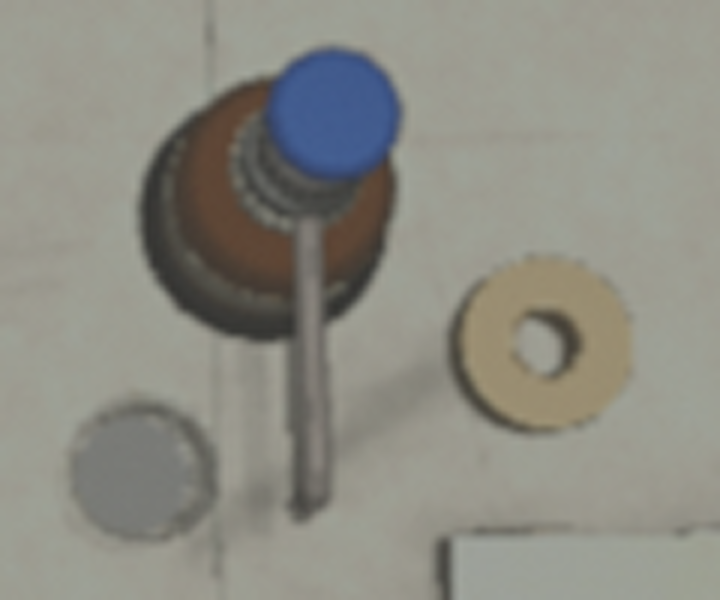

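The crops show the beaker's base centre at about scene (320.6,308) and its disc centre at about top (343.8,268.4). The spout tube runs from top (371.7,227.5) to (372.7,272), and the roll's top face is centred at top (411,247).

```bash
python3 - <<'E'
from h import *
s=load("scene0.npz");t=load("top0.npz")
ax=np.array([.5435,-.0995])
def show(n,p): 
    d=p[:2]-ax; print(n,p.round(4),"r",np.hypot(*d).round(4),"ang",np.degrees(np.arctan2(-d[1],-d[0])).round(2))
show("bk s0",onz(s,320.6,308,0));show("bk s rim",onz(s,319.2,290,.066))
show("bk t0",onz(t,343.8,268.4,0));show("bk t.03",onz(t,343.8,268.4,.033));show("bk trim",onz(t,343.8,268.4,.066))
show("sp in",onz(t,371.7,228,.138));show("sp out",onz(t,372.9,271,.138));show("noz",onz(t,369.8,275.5,.095))
show("sp s out",onz(s,280+310/5,240+240/5,.138));show("sp s in",onz(s,280+437/5,240+50/5,.138));show("noz s",onz(s,280+303/5,240+303/5,.095))
show("roll",onz(t,411,247.3,.03))
m=t["img"][190:300,320:440]
E
```

```text
bk s0 [ 0.4471 -0.0521  0.    ] r 0.1075 ang -26.18
bk s rim [ 0.4449 -0.0495  0.066 ] r 0.1106 ang -26.88
bk t0 [ 0.4453 -0.0537  0.    ] r 0.1084 ang -25.02
bk t.03 [ 0.4436 -0.0517  0.033 ] r 0.1107 ang -25.57
bk trim [ 0.4419 -0.0497  0.066 ] r 0.1131 ang -26.1
sp in [ 0.5182 -0.1016  0.138 ] r 0.0254 ang 4.7
sp out [ 0.4334 -0.1022  0.138 ] r 0.1101 ang 1.43
noz [ 0.4263 -0.1011  0.095 ] r 0.1172 ang 0.78
sp s out [ 0.4314 -0.1025  0.138 ] r 0.1122 ang 1.53
sp s in [ 0.5228 -0.0998  0.138 ] r 0.0207 ang 0.91
noz s [ 0.4324 -0.1014  0.095 ] r 0.1111 ang 0.96
roll [ 0.491  -0.2014  0.03  ] r 0.1146 ang 62.73
```

```bash
cat >> h.py <<'E'
from scipy.spatial.transform import Rotation as R
def rel(pts,obs=None):
    """world (x,y,z,tool-y heading deg) -> shifts in the present tool axes"""
    from cell import sensors
    o=obs or sensors.get_obs(); M=R.from_quat(np.roll(o["orientation"],-1)).as_matrix(); p0=np.array(o["eef_pos"])
    h0=np.degrees(np.arctan2(M[1,1],M[0,1])); print("at",p0.round(4),"heading",h0.round(2),"F",np.round(o["wrist_force"],2),"w",round(o["gripper_width"],4),"t",o["time"])
    for x,y,z,h in pts:
        print(np.round(M.T@(np.array([x,y,z])-p0),4), "yaw",round(-(h-h0),2))
E
python3 -c "
from h import *
rel([(.219,.612,.30,70),(.45,.3,.30,80),(.4585,-.1015,.30,91.3),(.4585,-.1015,.119,91.3)])"
```

```text
at [0.2189 0.6116 0.2308] heading 70.3 F [ 0.86 -0.45  0.21] w 0.0856 t 0.1
[ 0.0001  0.0003 -0.0692] yaw 0.3
[-0.3226 -0.2156 -0.069 ] yaw -9.7
[-0.4659 -0.5907 -0.0687] yaw -21.0
[-0.4659 -0.5905  0.1123] yaw -21.0
```

Request:
step_arm([
  {"x":0,"y":0,"z":-0.035},
  {"x":0,"y":0,"z":-0.069},
  {"x":-0.032,"y":-0.022,"z":-0.069,"yaw":-1},
  {"x":-0.065,"y":-0.043,"z":-0.069,"yaw":-2},
  {"x":-0.097,"y":-0.065,"z":-0.069,"yaw":-3},
  {"x":-0.13,"y":-0.086,"z":-0.069,"yaw":-4},
  {"x":-0.162,"y":-0.108,"z":-0.069,"yaw":-5},
  {"x":-0.194,"y":-0.13,"z":-0.069,"yaw":-6},
  {"x":-0.226,"y":-0.15,"z":-0.069,"yaw":-7},
  {"x":-0.258,"y":-0.172,"z":-0.069,"yaw":-8},
  {"x":-0.29,"y":-0.194,"z":-0.069,"yaw":-9},
  {"x":-0.322,"y":-0.216,"z":-0.069,"yaw":-10},
])

```text
schema error: expected keys gripper, x, y, z, yaw
```

```bash
python3 -c "
from h import *
rel([(.4585,-.1015,.30,91.3),(.4585,-.1015,.119,91.3)])"
```

```text
at [0.2189 0.6116 0.2308] heading 70.3 F [ 0.86 -0.45  0.21] w 0.0856 t 0.1
[-0.4659 -0.5907 -0.0687] yaw -21.0
[-0.4659 -0.5905  0.1123] yaw -21.0
```

Request:
step_arm([
  {"gripper":0.085,"x":0,"y":0,"z":-0.035,"yaw":0},
  {"gripper":0.085,"x":0,"y":0,"z":-0.069,"yaw":0},
  {"gripper":0.085,"x":-0.032,"y":-0.022,"z":-0.069,"yaw":-1},
  {"gripper":0.085,"x":-0.065,"y":-0.043,"z":-0.069,"yaw":-2},
  {"gripper":0.085,"x":-0.097,"y":-0.065,"z":-0.069,"yaw":-3},
  {"gripper":0.085,"x":-0.13,"y":-0.086,"z":-0.069,"yaw":-4},
  {"gripper":0.085,"x":-0.162,"y":-0.108,"z":-0.069,"yaw":-5},
  {"gripper":0.085,"x":-0.194,"y":-0.13,"z":-0.069,"yaw":-6},
  {"gripper":0.085,"x":-0.226,"y":-0.15,"z":-0.069,"yaw":-7},
  {"gripper":0.085,"x":-0.258,"y":-0.172,"z":-0.069,"yaw":-8},
  {"gripper":0.085,"x":-0.29,"y":-0.194,"z":-0.069,"yaw":-9},
  {"gripper":0.085,"x":-0.322,"y":-0.216,"z":-0.069,"yaw":-10},
])

```text
time: 1.1
eef_pos: [0.45, 0.2983, 0.3002]
orientation: [-0.0, 0.084, 0.996, -0.0]
wrist_force: [1.3, 0.5, -0.2]
gripper_width: 0.0851
finger_force: 0.0
```

```bash
python3 -c "
from h import *
rel([(.4585,-.1015,.30,91.3),(.4585,-.1015,.119,91.3)])"
```

```text
at [0.45   0.2983 0.3002] heading 80.36 F [ 1.32  0.47 -0.18] w 0.0851 t 1.1
[-7.530e-02 -3.927e-01  2.000e-04] yaw -10.94
[-0.0753 -0.3927  0.1812] yaw -10.94
```

Request:
step_arm([
  {"gripper":0.07,"x":-0.007,"y":-0.036,"z":0,"yaw":-1},
  {"gripper":0.05,"x":-0.014,"y":-0.071,"z":0,"yaw":-2},
  {"gripper":0.05,"x":-0.02,"y":-0.107,"z":0,"yaw":-3},
  {"gripper":0.05,"x":-0.027,"y":-0.143,"z":0,"yaw":-4},
  {"gripper":0.05,"x":-0.034,"y":-0.178,"z":0,"yaw":-5},
  {"gripper":0.05,"x":-0.041,"y":-0.214,"z":0,"yaw":-6},
  {"gripper":0.05,"x":-0.048,"y":-0.25,"z":0,"yaw":-7},
  {"gripper":0.05,"x":-0.055,"y":-0.286,"z":0,"yaw":-8},
  {"gripper":0.05,"x":-0.062,"y":-0.321,"z":0,"yaw":-9},
  {"gripper":0.05,"x":-0.068,"y":-0.357,"z":0,"yaw":-10},
  {"gripper":0.05,"x":-0.075,"y":-0.393,"z":0,"yaw":-11},
  {"gripper":0.05,"x":-0.075,"y":-0.393,"z":0,"yaw":-11},
])

```text
time: 2.1
eef_pos: [0.4571, -0.1052, 0.3002]
orientation: [0.0, -0.01, 1.0, -0.001]
wrist_force: [-0.2, 1.0, -0.1]
gripper_width: 0.0499
finger_force: 0.0
```

Request:
step_arm([
  {"gripper":0.05,"x":0,"y":0,"z":0.03,"yaw":0},
  {"gripper":0.05,"x":0,"y":0,"z":0.06,"yaw":0},
  {"gripper":0.05,"x":0,"y":0,"z":0.09,"yaw":0},
  {"gripper":0.05,"x":0,"y":0,"z":0.115,"yaw":0},
  {"gripper":0.05,"x":0,"y":0,"z":0.13,"yaw":0},
  {"gripper":0.05,"x":0,"y":0,"z":0.13,"yaw":0},
])

```text
time: 2.6
eef_pos: [0.4551, -0.0994, 0.1675]
orientation: [-0.003, -0.011, 1.0, 0.001]
wrist_force: [-1.5, 0.8, -1.0]
gripper_width: 0.0501
finger_force: 0.0
```

```bash
python3 - <<'E'
from h import *
rel([(.4585,-.1015,.119,91.3)])
from cell import vision
s=vision.capture("scene")["img"];t=vision.capture("top")["img"]
cv2.imwrite("pics/c.png",np.hstack([cv2.resize(s[190:350,270:450],None,fx=2.2,fy=2.2),cv2.resize(t[170:330,300:480],None,fx=2.2,fy=2.2)]))
E
```

```text
at [ 0.4551 -0.0994  0.1675] heading 91.29 F [-1.46  0.76 -1.03] w 0.0501 t 2.6
[-0.0036 -0.0023  0.0484] yaw -0.01
```

View pics/c.png

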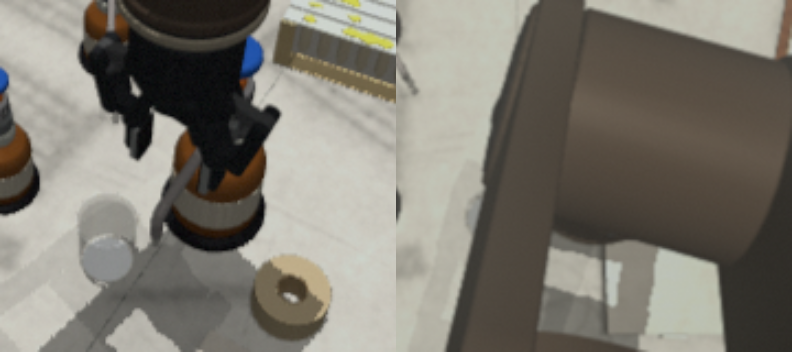

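The open fingers straddle the spout (left half, about (165,190)), and the beaker and roll are untouched. The gripper can descend.

Request:
step_arm([
  {"gripper":0.05,"x":0,"y":0,"z":0,"yaw":0},
  {"gripper":0.05,"x":0,"y":0,"z":0.015,"yaw":0},
  {"gripper":0.05,"x":0,"y":0,"z":0.03,"yaw":0},
  {"gripper":0.05,"x":0,"y":0,"z":0.045,"yaw":0},
  {"gripper":0.05,"x":0,"y":0,"z":0.049,"yaw":0},
  {"gripper":0.05,"x":0,"y":0,"z":0.049,"yaw":0},
  {"gripper":0.03,"x":0,"y":0,"z":0.049,"yaw":0},
  {"gripper":0.02,"x":0,"y":0,"z":0.049,"yaw":0},
  {"gripper":0.016,"x":0,"y":0,"z":0.049,"yaw":0},
  {"gripper":0.013,"x":0,"y":0,"z":0.049,"yaw":0},
  {"gripper":0.013,"x":0,"y":0,"z":0.049,"yaw":0},
  {"gripper":0.013,"x":0,"y":0,"z":0.049,"yaw":0},
], grip_force=20)

```text
time: 3.7
eef_pos: [0.4573, -0.1, 0.1216]
orientation: [0.0, -0.011, 1.0, -0.0]
wrist_force: [-1.1, 0.2, 0.8]
gripper_width: 0.0129
finger_force: 0.0
```

```bash
python3 - <<'E'
from h import *
ax=np.array([.5435,-.0995]);r=.085
L=[]
for a in (1.3,-5,-11,-17,-22,-26.2):
    k=np.radians(a);L.append((ax[0]-r*np.cos(k),ax[1]-r*np.sin(k),.119,90+a))
rel(L)
E
```

```text
at [ 0.4573 -0.1     0.1216] heading 91.3 F [-1.09  0.17  0.76] w 0.0129 t 3.7
[-0.0012 -0.0015  0.0026] yaw 0.0
[-0.0017  0.0079  0.0026] yaw 6.3
[-0.0032  0.0167  0.0026] yaw 12.3
[-0.0055  0.0252  0.0026] yaw 18.3
[-0.0081  0.0322  0.0026] yaw 23.3
[-0.0108  0.0378  0.0026] yaw 27.5
```

Request:
step_arm([
  {"gripper":0.013,"x":-0.001,"y":0.002,"z":0,"yaw":2.5},
  {"gripper":0.013,"x":-0.001,"y":0.005,"z":0,"yaw":4.5},
  {"gripper":0.013,"x":-0.002,"y":0.008,"z":0,"yaw":6.5},
  {"gripper":0.013,"x":-0.002,"y":0.012,"z":0,"yaw":9},
  {"gripper":0.013,"x":-0.003,"y":0.017,"z":0,"yaw":12.5},
  {"gripper":0.013,"x":-0.004,"y":0.021,"z":0,"yaw":15.5},
  {"gripper":0.013,"x":-0.0055,"y":0.025,"z":0,"yaw":18.5},
  {"gripper":0.013,"x":-0.007,"y":0.029,"z":0,"yaw":21},
  {"gripper":0.013,"x":-0.008,"y":0.032,"z":0,"yaw":23.5},
  {"gripper":0.013,"x":-0.01,"y":0.036,"z":0,"yaw":26},
  {"gripper":0.013,"x":-0.011,"y":0.038,"z":0,"yaw":27.5},
  {"gripper":0.013,"x":-0.011,"y":0.038,"z":0,"yaw":27.5},
])

```text
time: 4.7
eef_pos: [0.4674, -0.0614, 0.1213]
orientation: [0.0, 0.227, 0.974, 0.0]
wrist_force: [-0.0, 0.5, -0.4]
gripper_width: 0.0126
finger_force: 0.0
```

Request:
step_arm([
  {"gripper":0.013,"x":0,"y":0,"z":0,"yaw":0},
  {"gripper":0.013,"x":0,"y":0,"z":0,"yaw":0},
])

```text
time: 4.87
eef_pos: [0.4672, -0.0618, 0.1213]
orientation: [-0.0, 0.226, 0.974, -0.0]
wrist_force: [0.5, 0.0, -0.2]
gripper_width: 0.0134
finger_force: 0.0
```

```bash
python3 - <<'E'
from h import *
rel([(.5435-.085*np.cos(np.radians(26.2)),-.0995+.085*np.sin(np.radians(26.2)),.12,63.8)])
from cell import vision
c=vision.capture("scene");np.savez("scene1.npz",**c)
cv2.imwrite("pics/d.png",cv2.resize(c["img"][230:340,270:420],None,fx=5,fy=5,interpolation=2))
E
```

```text
at [ 0.4672 -0.0618  0.1213] heading 63.86 F [ 0.51  0.   -0.18] w 0.0134 t 4.8667
[-0.0001 -0.0002  0.0013] yaw 0.06
```

View pics/d.png

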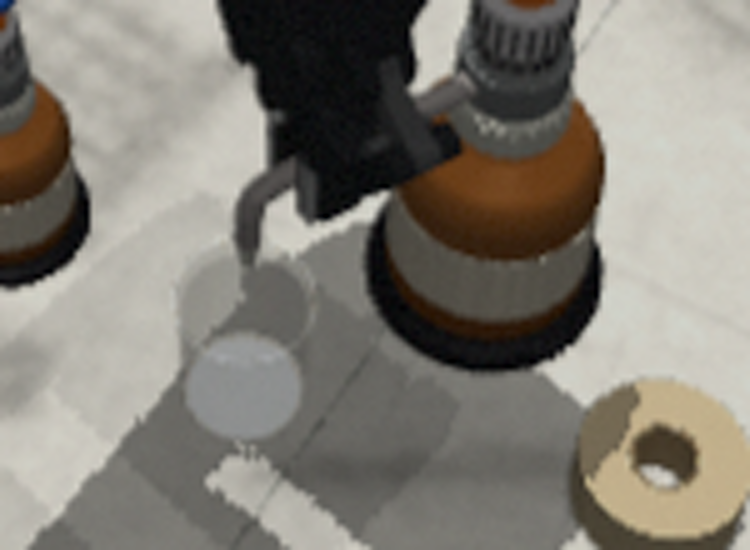

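The nozzle tip, at crop (248,262), hangs over the beaker's rim ellipse, centred at about (249,301). The beaker and roll are unmoved.

```bash
python3 - <<'E'
from h import *
s=load("scene1.npz")
n=onz(s,270+248/5,230+264/5,.095)
for u,v,z in((249,301,.066),(243,385,.0),(243,385,.004)):
    b=onz(s,270+u/5,230+v/5,z);print(n.round(4),b.round(4),(n-b)[:2].round(4))
M=[(.4672,-.0618,.25,63.86),(.5435,-.0995,.25,63.86),(.5435,-.0995,.228,63.86)]
rel(M)
E
```

```text
[ 0.4425 -0.0515  0.095 ] [ 0.4451 -0.0507  0.066 ] [-0.0026 -0.0009]
[ 0.4425 -0.0515  0.095 ] [ 0.4467 -0.0477  0.    ] [-0.0042 -0.0039]
[ 0.4425 -0.0515  0.095 ] [ 0.4448 -0.0489  0.004 ] [-0.0023 -0.0026]
at [ 0.4673 -0.0618  0.1213] heading 63.84 F [-0.2  -0.01 -1.04] w 0.0134 t 4.9167
[ 1.000e-04  0.000e+00 -1.287e-01] yaw -0.02
[-0.085  -0.0002 -0.1287] yaw -0.02
[-0.085  -0.0002 -0.1067] yaw -0.02
```

Request:
step_arm([
  {"gripper":0.03,"x":0,"y":0,"z":0,"yaw":0},
  {"gripper":0.03,"x":0,"y":0,"z":0,"yaw":0},
  {"gripper":0.03,"x":0,"y":0,"z":0,"yaw":0},
  {"gripper":0.03,"x":0,"y":0,"z":-0.03,"yaw":0},
  {"gripper":0.03,"x":0,"y":0,"z":-0.065,"yaw":0},
  {"gripper":0.02,"x":0,"y":0,"z":-0.1,"yaw":0},
  {"gripper":0,"x":0,"y":0,"z":-0.129,"yaw":0},
  {"gripper":0,"x":0,"y":0,"z":-0.129,"yaw":0},
  {"gripper":0,"x":-0.03,"y":0,"z":-0.129,"yaw":0},
  {"gripper":0,"x":-0.06,"y":0,"z":-0.129,"yaw":0},
  {"gripper":0,"x":-0.085,"y":0,"z":-0.129,"yaw":0},
  {"gripper":0,"x":-0.085,"y":0,"z":-0.129,"yaw":0},
])

```text
time: 5.92
eef_pos: [0.5473, -0.1012, 0.2501]
orientation: [0.001, 0.227, 0.974, -0.0]
wrist_force: [-1.2, 0.4, 0.4]
gripper_width: 0.0001
finger_force: 0.0
```

Request:
step_arm([
  {"gripper":0,"x":0,"y":0,"z":0,"yaw":0},
  {"gripper":0,"x":0,"y":0,"z":0.012,"yaw":0},
  {"gripper":0,"x":0,"y":0,"z":0.022,"yaw":0},
  {"gripper":0,"x":0,"y":0,"z":0.022,"yaw":0},
  {"gripper":0,"x":0,"y":0,"z":0.022,"yaw":0},
  {"gripper":0,"x":0,"y":0,"z":0.022,"yaw":0},
])

```text
time: 6.42
eef_pos: [0.5433, -0.0991, 0.2285]
orientation: [-0.0, 0.227, 0.974, -0.0]
wrist_force: [-0.3, -0.1, 1.1]
gripper_width: 0.0001
finger_force: 0.0
```

```bash
python3 - <<'E'
from h import *
rel([(.5435,-.0995,.22,63.84)])
E
```

```text
at [ 0.5433 -0.0991  0.2285] heading 63.81 F [-0.25 -0.12  1.1 ] w 0.0001 t 6.4167
[-0.0004 -0.0003  0.0085] yaw -0.03
```

Request:
step_arm([
  {"gripper":0,"x":0,"y":0,"z":0.003,"yaw":0},
  {"gripper":0,"x":0,"y":0,"z":0.005,"yaw":0},
  {"gripper":0,"x":0,"y":0,"z":0.005,"yaw":0},
  {"gripper":0,"x":0,"y":0,"z":0.005,"yaw":0},
])

```text
time: 6.75
eef_pos: [0.5435, -0.0992, 0.2233]
orientation: [-0.0, 0.227, 0.974, -0.0]
wrist_force: [-0.2, -0.5, -1.4]
gripper_width: -0.0001
finger_force: 0.0
```

Request:
step_arm([
  {"gripper":0,"x":0,"y":0,"z":0.002,"yaw":0},
  {"gripper":0,"x":0,"y":0,"z":0.003,"yaw":0},
  {"gripper":0,"x":0,"y":0,"z":0.003,"yaw":0},
  {"gripper":0,"x":0,"y":0,"z":0.003,"yaw":0},
])

```text
time: 7.08
eef_pos: [0.5435, -0.0992, 0.2202]
orientation: [-0.0, 0.227, 0.974, 0.0]
wrist_force: [0.9, 0.2, -0.0]
gripper_width: -0.0
finger_force: 0.0
```

Request:
step_arm([
  {"gripper":0,"x":0,"y":0,"z":0.002,"yaw":0},
  {"gripper":0,"x":0,"y":0,"z":0.003,"yaw":0},
  {"gripper":0,"x":0,"y":0,"z":0.003,"yaw":0},
  {"gripper":0,"x":0,"y":0,"z":0.003,"yaw":0},
])

```text
time: 7.42
eef_pos: [0.5437, -0.0993, 0.2174]
orientation: [0.0, 0.227, 0.974, -0.0]
wrist_force: [-0.1, 1.6, 3.1]
gripper_width: 0.0002
finger_force: 1.5
```

Request:
step_arm([
  {"gripper":0,"x":0,"y":0,"z":0.002,"yaw":0},
  {"gripper":0,"x":0,"y":0,"z":0.004,"yaw":0},
  {"gripper":0,"x":0,"y":0,"z":0.004,"yaw":0},
  {"gripper":0,"x":0,"y":0,"z":0.004,"yaw":0},
])

```text
time: 7.75
eef_pos: [0.5437, -0.0993, 0.2133]
orientation: [0.0, 0.227, 0.974, -0.0]
wrist_force: [0.5, 0.4, 3.9]
gripper_width: 0.0004
finger_force: 2.0
```

Request:
step_arm([
  {"gripper":0,"x":0,"y":0,"z":0.002,"yaw":0},
  {"gripper":0,"x":0,"y":0,"z":0.003,"yaw":0},
  {"gripper":0,"x":0,"y":0,"z":0.003,"yaw":0},
  {"gripper":0,"x":0,"y":0,"z":0.003,"yaw":0},
])

```text
time: 8.08
eef_pos: [0.5437, -0.0993, 0.2103]
orientation: [0.0, 0.227, 0.974, 0.0]
wrist_force: [1.8, 0.5, 5.2]
gripper_width: 0.0002
finger_force: 2.4
```

```bash
python3 - <<'E'
from cell import sensors, vision
for i in range(6):
    vision.capture("scene");o=sensors.get_obs();print(o["time"],o["eef_pos"][2],o["wrist_force"][2],o["finger_force"])
E
```

```text
8.1333 0.21039072468169237 3.987522849461973 2.4019350484013557
8.1833 0.2103786720374332 4.775662092577929 2.4006597697734833
8.2333 0.21038104795213322 4.201509798587122 2.4006856977939606
8.2833 0.2103802865118219 4.624038613629676 2.401013933122158
8.3333 0.21037885867911502 5.437201811769107 2.4014317989349365
8.3833 0.2103694264330607 4.3592783480535395 2.402612864971161
```

Finger force shows about 0.25 N/mm, so the resting top is at about z 0.2175 and the first stop at about 0.2055.

Request:
step_arm([
  {"gripper":0,"x":0,"y":0,"z":0.002,"yaw":0},
  {"gripper":0,"x":0,"y":0,"z":0.004,"yaw":0},
  {"gripper":0,"x":0,"y":0,"z":0.0044,"yaw":0},
  {"gripper":0,"x":0,"y":0,"z":0.0044,"yaw":0},
])

```text
time: 8.72
eef_pos: [0.5437, -0.0993, 0.2061]
orientation: [0.0, 0.227, 0.974, -0.0]
wrist_force: [0.4, -0.0, 9.8]
gripper_width: -0.0
finger_force: 4.9
```

```bash
python3 - <<'E'
from cell import sensors, vision
o=sensors.get_obs();print(o["time"],o["eef_pos"][2],o["wrist_force"][2],o["finger_force"])
E
```

```text
8.7167 0.20611282119359312 9.807767400658227 4.920436884686978
```

Request:
step_arm([
  {"gripper":0,"x":0,"y":0,"z":-0.0006,"yaw":0},
  {"gripper":0,"x":0,"y":0,"z":-0.0006,"yaw":0},
  {"gripper":0,"x":0,"y":0,"z":-0.0006,"yaw":0},
])

```text
time: 8.97
eef_pos: [0.5437, -0.0993, 0.2068]
orientation: [0.0, 0.227, 0.974, -0.0]
wrist_force: [0.6, -0.2, 9.2]
gripper_width: -0.0002
finger_force: 4.6
```

```bash
python3 - <<'E'
from cell import sensors, vision
o=sensors.get_obs();print(o["time"],o["eef_pos"][2],o["wrist_force"][2],o["finger_force"])
E
```

```text
8.9667 0.20681472254103545 9.218066864798871 4.590423930421821
```

Force is 9.2 N, with the blow-out travel barely begun. I'll hold for 1 s.

Request:
step_arm([
  {"gripper":0,"x":0,"y":0,"z":0,"yaw":0},
  {"gripper":0,"x":0,"y":0,"z":0,"yaw":0},
  {"gripper":0,"x":0,"y":0,"z":0,"yaw":0},
  {"gripper":0,"x":0,"y":0,"z":0,"yaw":0},
  {"gripper":0,"x":0,"y":0,"z":0,"yaw":0},
  {"gripper":0,"x":0,"y":0,"z":0,"yaw":0},
  {"gripper":0,"x":0,"y":0,"z":0,"yaw":0},
  {"gripper":0,"x":0,"y":0,"z":0,"yaw":0},
  {"gripper":0,"x":0,"y":0,"z":0,"yaw":0},
  {"gripper":0,"x":0,"y":0,"z":0,"yaw":0},
  {"gripper":0,"x":0,"y":0,"z":0,"yaw":0},
  {"gripper":0,"x":0,"y":0,"z":0,"yaw":0},
])

```text
time: 9.97
eef_pos: [0.5437, -0.0993, 0.2068]
orientation: [0.0, 0.227, 0.974, -0.0]
wrist_force: [0.2, -0.4, 8.7]
gripper_width: -0.0001
finger_force: 4.6
```

Request:
step_arm([
  {"gripper":0,"x":0,"y":0,"z":0.001,"yaw":0},
  {"gripper":0,"x":0,"y":0,"z":0.002,"yaw":0},
  {"gripper":0,"x":0,"y":0,"z":0.003,"yaw":0},
  {"gripper":0,"x":0,"y":0,"z":0.003,"yaw":0},
  {"gripper":0,"x":0,"y":0,"z":0.003,"yaw":0},
])

```text
time: 10.38
eef_pos: [0.5437, -0.0993, 0.2039]
orientation: [0.0, 0.227, 0.974, -0.0]
wrist_force: [0.0, -0.5, 11.2]
gripper_width: -0.0
finger_force: 6.0
```

Request:
step_arm([
  {"gripper":0,"x":0,"y":0,"z":0.0008,"yaw":0},
  {"gripper":0,"x":0,"y":0,"z":0.0015,"yaw":0},
  {"gripper":0,"x":0,"y":0,"z":0.0015,"yaw":0},
  {"gripper":0,"x":0,"y":0,"z":0.0015,"yaw":0},
  {"gripper":0,"x":0,"y":0,"z":0.0015,"yaw":0},
])

```text
time: 10.8
eef_pos: [0.5437, -0.0993, 0.2026]
orientation: [0.0, 0.227, 0.974, -0.0]
wrist_force: [-1.3, -0.3, 13.5]
gripper_width: -0.0002
finger_force: 6.7
```

Request:
step_arm([
  {"gripper":0,"x":0,"y":0,"z":0.0003,"yaw":0},
  {"gripper":0,"x":0,"y":0,"z":0.0003,"yaw":0},
  {"gripper":0,"x":0,"y":0,"z":0.0003,"yaw":0},
])

```text
time: 11.05
eef_pos: [0.5438, -0.0993, 0.2023]
orientation: [0.0, 0.227, 0.974, 0.0]
wrist_force: [-1.5, 0.9, 14.3]
gripper_width: 0.0001
finger_force: 7.2
```

At the second stop with 14.3 N. I'll hold briefly, then release.

Request:
step_arm([
  {"gripper":0,"x":0,"y":0,"z":0,"yaw":0},
  {"gripper":0,"x":0,"y":0,"z":0,"yaw":0},
  {"gripper":0,"x":0,"y":0,"z":0,"yaw":0},
  {"gripper":0,"x":0,"y":0,"z":0,"yaw":0},
  {"gripper":0,"x":0,"y":0,"z":-0.004,"yaw":0},
  {"gripper":0,"x":0,"y":0,"z":-0.009,"yaw":0},
  {"gripper":0,"x":0,"y":0,"z":-0.014,"yaw":0},
  {"gripper":0,"x":0,"y":0,"z":-0.02,"yaw":0},
  {"gripper":0,"x":0,"y":0,"z":-0.04,"yaw":0},
  {"gripper":0,"x":0,"y":0,"z":-0.07,"yaw":0},
  {"gripper":0,"x":0,"y":0,"z":-0.1,"yaw":0},
  {"gripper":0,"x":0,"y":0,"z":-0.1,"yaw":0},
])

```text
time: 12.05
eef_pos: [0.5453, -0.0997, 0.3068]
orientation: [0.003, 0.227, 0.974, -0.0]
wrist_force: [0.9, 0.3, 0.3]
gripper_width: -0.0001
finger_force: 0.0
```

Request:
step_arm([
  {"gripper":0,"x":0,"y":0,"z":0,"yaw":0},
  {"gripper":0,"x":0,"y":0,"z":0,"yaw":0},
  {"gripper":0,"x":0,"y":0,"z":0,"yaw":0},
  {"gripper":0,"x":0,"y":0,"z":0,"yaw":0},
])

```text
time: 12.38
eef_pos: [0.5428, -0.0991, 0.3005]
orientation: [-0.001, 0.227, 0.974, 0.0]
wrist_force: [0.0, 0.0, -0.3]
gripper_width: 0.0001
finger_force: 0.0
```

```bash
python3 - <<'E'
from h import *
from cell import vision
c=vision.capture("scene");np.savez("scene2.npz",**c)
cv2.imwrite("pics/e.png",cv2.resize(c["img"][190:340,270:430],None,fx=4,fy=4,interpolation=2))
E
```

```text
(no output)
```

View pics/e.png

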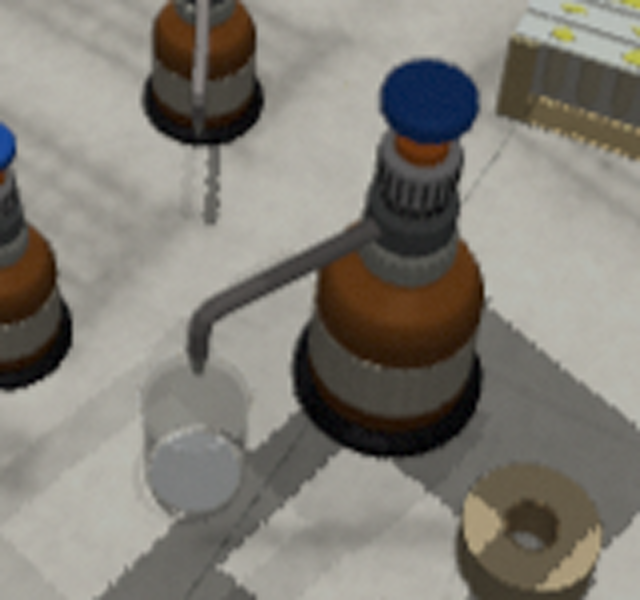

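The nozzle, at crop (199,372), is still over the beaker, whose rim is centred at about (196,405). The knob is fully up at (429,100), the beaker and roll are in place, and the arm is clear.

```bash
python3 -c "
from cell import close_job
print(close_job())"
```

```text
the job is handed in; nothing more can be done
None
```

The job is handed in, with no verdict returned: the nozzle measured about 3–6 mm from the beaker's middle, the plunger waited 1 s at its first stop, reached its second stop at about 14 N and came back up, and the beaker and label roll look unmoved.

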